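# Find the binding banding wheel and ring its pin

## Robot

A 6-joint arm with a two-finger parallel gripper is mounted at the origin on the work surface. World frame = base frame: x ahead of the robot, y to its left, z up, the work surface at z = 0. Lengths are in mm, angles in degrees, forces in N, time in s.
With the tool pointing down it reaches from about 350 to 850 mm from the base axis. Payload 8.1 kg.
Tool frame: the origin (TCP) lies midway between the tips of the shut fingers; the grasp point (between the pads) lies 19 mm behind it; z points along the fingers, y is the direction in which the jaws open and shut (so a half turn about z gives the same grasp; the last joint's range is limited). The gripper opens to 85 mm and grips with 20 to 120 N. Pads are 22 mm wide; open, the fingers measure 114 mm over their backs; the gripper's body (76 mm by 85 mm) begins 54 mm behind the grasp point. The pads swing forward as they close: fully open they stand 13 mm farther back than shut.
Start: joints at [-70.153, 7.471, 85.268, -0, 87.261, -4.893], TCP at [251.124, -544.924, 231.292] pointing down, gripper open.
Joint ranges: [-169.43, 169.43], [-51.17, 129.36], [1.28, 143.12], [-76.62, 256.62], [0, 156.53], [-152.29, 152.29]. Speed limits (degrees/s): [136.94, 136.94, 159.86, 180, 180, 180].

## Interface

Orientations are given as [roll, pitch, yaw] about the fixed x, y, z axes, in that order (R = Rz(yaw) Ry(pitch) Rx(roll)).
In Python, from bench import telemetry, snapshot, camera_params, job gives the robot as it stands. The module is installed in compiled form; this text tells all that it offers.
- The arm moves only by the shell command python3 -m jog 'ROWS' [FORCE]. ROWS is JSON, a list that holds one entry, the list of rows, each a list of 7 numbers: the shift along the tool's x, y, z in units of 50 mm (1.0 is 50 mm), then the turn, a rotation vector about the tool's x, y, z in units of 2 pi rad (1.0 is 2 pi rad), then the opening, from 0 (shut) to 1 (fully open). In form: [[[dx, dy, dz, rx, ry, rz, claw], ...]]. A call has 1 to 12 rows; each row shifts and turns the commanded pose from where the row before left it, along the tool's axes as they then stand; what a row does not reach is not made up. A row lasts 1/8 s, in which the tool goes at most 62.5 mm and 10.7 degrees, less where a joint would pass 70% of its speed; a pose out of reach is approached as far as the arm can. A call with a number of a shift or a turn outside -1 to 1 is refused whole. A call with a gripper value outside its range is refused whole. The fingers move at their own pace and stop on an object; FORCE is the grip in N (left out, the last holds). Time passes only in rows, so rows that do not move let the fingers close. It gives the time, the measured TCP pose, the force and the opening at its end, in the units of the state.
- telemetry.sense(): the state, without advancing time (a new reading comes with each control period).
- snapshot(name): name is "scene" or "top" or "wrist"; returns (picture, depth): 480x640x3 uint8, red, green, blue; 480x640 float32, mm along the optical axis (not along the pixel's ray), 0 where there is no reading.
- camera_params(name): a dict with "K" (3x3 intrinsics, pixels), "D" ([k1, k2, p1, p2, k3] as OpenCV has them; the pictures are not rectified), "extrinsics" (4x4, takes a point from camera to world coordinates). Camera axes: x right, y down, z forward; pixel columns grow to the right and rows downward; lengths in mm; the calibration is good to about 2 mm. A picture is of the moment at which its call begins: read the wrist's pose just before it. camera_params takes no time and is no camera call; for the wrist camera it gives the pose at the moment of the call.
- job.hand_in(): hands the job in, once; it reports no verdict.
The state is a dict: "time": time; "joint_pos": joint angles; "qd": joint speeds; "joint_efforts": joint torques, N m; "tool_pos": TCP position; "tcp_rot": TCP orientation; "ft_force": force on the tool from outside, world axes, zero at the start; "wrist_torque": the same for the moment, N m; "finger_gap": finger opening in mm.
Only numpy, scipy, OpenCV 4.12 (cv2) and the standard library are available. Lean on these libraries where they do the work, as an engineer would, in place of code of your own. Each camera call takes 0.05 s, during which the arm holds its last target. There are 200 camera calls.

## Task

Before glazing, try the three banding wheels: gently push each one round by its pin, a quarter turn or more, to feel whether it runs freely or binds (one of them does). Only then slip the wooden marker ring from its block over the pin of the wheel that binds, lying flat on the disc, and let go. Never force a wheel or shove its pin hard, and leave the bowl, jar and sponge where they are.

Things in the scene. Friction and masses are not known exactly. Their poses are not given: they have to be found in the camera images.
- wheel_1 (a joint): turn of the left (+y) banding wheel's round head about its upright axis, rad, growing anticlockwise seen from above; it starts within 0.35 of zero, and several full turns are possible either way. A freely running head coasts on when let go; a binding one stops at once
- hub_1 (a point): centre of the top face of the left (+y) wheel's head: an aluminium disc 160 mm across and 12 mm thick whose top is 60 mm above the table, on a dark iron foot that is fixed to the table
- pin_1 (a point): foot of the dark steel pin on the left (+y) wheel's head: an upright pin 10 mm across and 25 mm tall, 55 mm from the hub's centre; this point is on the pin's axis at the disc's top face, so the pin's tip is 25 mm above it. Pushing the pin sideways turns the head: while it moves this takes well under 1 N at the pin on a freely running wheel (besides setting its 0.5 kg head going), and 5 to 12 N on a binding one; the push fades when the motion stops
- base_1: the dark iron foot under the left (+y) wheel, 136 mm across; origin at the centre of its underside on the table, straight below the hub
- wheel_2 (a joint): turn of the middle banding wheel's round head about its upright axis, rad, growing anticlockwise seen from above; it starts within 0.35 of zero, and several full turns are possible either way. A freely running head coasts on when let go; a binding one stops at once
- hub_2 (a point): centre of the top face of the middle wheel's head: an aluminium disc 160 mm across and 12 mm thick whose top is 60 mm above the table, on a dark iron foot that is fixed to the table
- pin_2 (a point): foot of the dark steel pin on the middle wheel's head: an upright pin 10 mm across and 25 mm tall, 55 mm from the hub's centre; this point is on the pin's axis at the disc's top face, so the pin's tip is 25 mm above it. Pushing the pin sideways turns the head: while it moves this takes well under 1 N at the pin on a freely running wheel (besides setting its 0.5 kg head going), and 5 to 12 N on a binding one; the push fades when the motion stops
- base_2: the dark iron foot under the middle wheel, 136 mm across; origin at the centre of its underside on the table, straight below the hub
- wheel_3 (a joint): turn of the right (-y) banding wheel's round head about its upright axis, rad, growing anticlockwise seen from above; it starts within 0.35 of zero, and several full turns are possible either way. A freely running head coasts on when let go; a binding one stops at once
- hub_3 (a point): centre of the top face of the right (-y) wheel's head: an aluminium disc 160 mm across and 12 mm thick whose top is 60 mm above the table, on a dark iron foot that is fixed to the table
- pin_3 (a point): foot of the dark steel pin on the right (-y) wheel's head: an upright pin 10 mm across and 25 mm tall, 55 mm from the hub's centre; this point is on the pin's axis at the disc's top face, so the pin's tip is 25 mm above it. Pushing the pin sideways turns the head: while it moves this takes well under 1 N at the pin on a freely running wheel (besides setting its 0.5 kg head going), and 5 to 12 N on a binding one; the push fades when the motion stops
- base_3: the dark iron foot under the right (-y) wheel, 136 mm across; origin at the centre of its underside on the table, straight below the hub
- ring_mid (a point): centre, half-way up, of the loose pale wooden marker ring: 40 mm across outside, 18 mm bore, 20 mm tall, bore upright, 30 g. It stands on a fixed terracotta block 60 x 60 mm and 50 mm high
- bowl: bystander: terracotta bowl, 100 mm across and 50 mm high; origin at the centre of its underside
- jar: bystander: white jar, 60 mm across and 80 mm high; origin at the centre of its underside
- sponge: bystander: yellow sponge, 90 x 60 x 30 mm; origin at the centre of its underside
Mind the look-alikes: they are no part of the job. Leave any red look-alike of the base_1 alone.

How it is judged (in metres and radians):
On the way:
1. all three wheels have been turned by about a quarter turn or more (head angle beyond 1.1 rad either way) while the ring still stands on its block ((value of joint wheel_1 above 1.1 rad or value of joint wheel_1 below -1.1 rad) and (value of joint wheel_2 above 1.1 rad or value of joint wheel_2 below -1.1 rad) and (value of joint wheel_3 above 1.1 rad or value of joint wheel_3 below -1.1 rad) and distance of ring_mid from where it was at the start of the episode below 0.02 m), for 0.1 s.
At the end, for the whole second after the job is handed in: the ring lies flat on the disc of the binding wheel, around its pin (ring centre within 6 mm of the pin's axis and less than 12.5 mm above the disc, tilt under 0.1 rad), let go; the binding wheel is the one whose seized bearing keeps a load of more than 4 N on its foot (((contact force between base_1 and anything else above 4 N and horizontal distance between ring_mid and pin_1 below 0.006 m and z of ring_mid in the frame of pin_1 below 0.0125 m and angle between ring_mid's own z axis and vertical below 0.1 rad) or (contact force between base_2 and anything else above 4 N and horizontal distance between ring_mid and pin_2 below 0.006 m and z of ring_mid in the frame of pin_2 below 0.0125 m and angle between ring_mid's own z axis and vertical below 0.1 rad) or (contact force between base_3 and anything else above 4 N and horizontal distance between ring_mid and pin_3 below 0.006 m and z of ring_mid in the frame of pin_3 below 0.0125 m and angle between ring_mid's own z axis and vertical below 0.1 rad))); the robot touches nothing.
It fails at once if a wheel is pushed or pressed with more than 20 N (contact force between the fingers and base_1 above 20 N or contact force between the fingers and base_2 above 20 N or contact force between the fingers and base_3 above 20 N).
It fails at once if the bowl, jar or sponge is moved by more than 20 mm (distance of any of bowl, jar, sponge from where it was at the start of the episode above 0.02 m).
It also fails if it takes over 72 s, if anything falls off the work surface, if the arm or the gripper's body presses on something with over 40 N, if the wrist force passes 120 N, or if a joint passes its speed limit or range.

## Working session

There is one attempt and no reset: what is moved stays moved. The work goes in short steps, Python scripts to look and compute and a shell command to move; the robot and the scene stay as the last step left them, time stands still between calls to the robot, and variables do not carry over. Pictures are saved under pics/ and viewed, about 8 in all and at most 12, crops included, and the job is handed in when it is done.

```bash
mkdir -p pics; cat > h.py <<'E'
import numpy as np,cv2
from bench import telemetry,snapshot,camera_params,job
def grab(n,name):
    P=camera_params(n); im,d=snapshot(n); cv2.imwrite(f'pics/{name}.png',im[:,:,::-1]); np.savez(f'pics/{name}.npz',im=im,d=d,K=P['K'],D=P['D'],E=P['extrinsics']); return im,d
def load(name): return np.load(f'pics/{name}.npz')
def world(z,uv,h=None):
    """pixel -> world; by depth, or by ray to plane z=h"""
    K,D,E=[np.array(z[k],float) for k in 'KDE']; out=[]
    for u,v in uv:
        r=cv2.undistortPoints(np.array([[[u,v]]],float),K,D)[0,0]; r=np.array([*r,1])
        if h is None: s=z['d'][int(round(v)),int(round(u))]
        else: s=(h-E[2,3])/(E[:3,:3]@r)[2]
        out.append(E[:3,:3]@(r*s)+E[:3,3])
    return np.array(out)
E
python3 - <<'E'
from h import *
grab('top','t0'); grab('scene','s0'); s=telemetry.sense(); print(s['time'],s['tool_pos'],s['tcp_rot'],s['finger_gap'],s['ft_force'])
E
```

```text
0.1 [ 250.9543964  -544.44492814  230.32188096] [-1.79901536e+02 -7.78773054e-03  2.47389597e+01] 85.39954473368502 [-0.2374777  -0.63591123 -0.44071088]
```

View pics/t0.png

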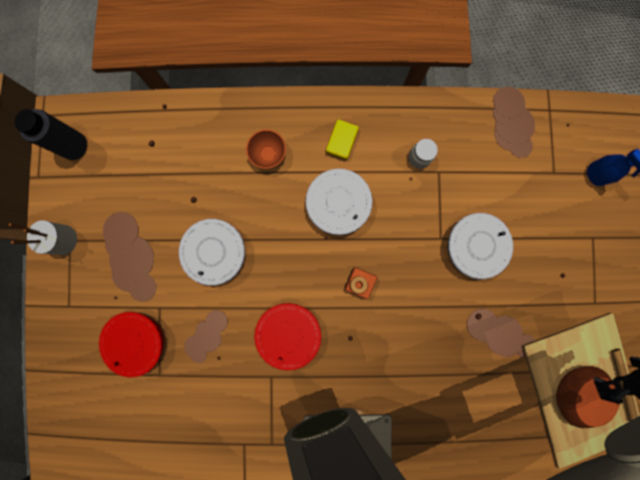

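The top view shows three aluminium wheels: left about (212,252), middle (339,202) and right (481,246). Two red look-alikes sit at (131,344) and (288,337) and are to be left alone. The ring is on its block at (360,284). The aluminium ones match the description. I'll confirm this in an enlarged crop.

```bash
python3 - <<'E'
from h import *
im=cv2.imread('pics/t0.png')
t=[cv2.resize(im[v-40:v+40,u-40:u+40],(400,300) if 0 else (300,300),interpolation=cv2.INTER_CUBIC) for u,v in [(212,252),(339,202),(481,246),(360,284)]]
cv2.imwrite('pics/c0.png',np.vstack([np.hstack(t[:2]),np.hstack(t[2:])]))
z=load('t0')
for n,uv in dict(h1=(212,252),h2=(339,202),h3=(481,246)).items(): print(n,world(z,[uv]),world(z,[uv],60))
# disc segmentation by depth height
K,D,E=z['K'],z['D'],z['E']
vv,uu=np.mgrid[0:480,0:640]; r=cv2.undistortPoints(np.stack([uu,vv],-1).reshape(-1,1,2).astype(float),K,D).reshape(-1,2)
P=(np.c_[r,np.ones(len(r))]*z['d'].reshape(-1,1))@E[:3,:3].T+E[:3,3]
P=P.reshape(480,640,3); np.save('pics/P0.npy',P)
for n,(u,v) in dict(h1=(212,252),h2=(339,202),h3=(481,246)).items():
    m=np.zeros((480,640),bool); m[v-40:v+41,u-40:u+41]=1
    m&=(abs(P[...,2]-60)<8); c=cv2.minEnclosingCircle(np.argwhere(m)[:,::-1].astype(np.float32)); q=P[m]
    print(n,m.sum(),c,np.median(q[:,2]),q[:,:2].min(0),q[:,:2].max(0),(q[:,:2].min(0)+q[:,:2].max(0))/2)
for n,(u,v,h) in dict(bowl=(267,150,50),jar=(426,148,80),sponge=(342,140,30),ring=(360,284,70)).items(): print(n,world(z,[(u,v)],h))
E
```

```text
h1 [[511.06256407 323.43261416  64.66875779]] [[511.2673367  324.52370888  60.        ]]
h2 [[629.27235504  19.584675    61.96019355]] [[629.56947445  19.4983674   60.        ]]
h3 [[ 521.55988662 -322.19487634   62.47781481]] [[ 521.69208331 -323.07685814   60.        ]]
h1 3397 ((210.98326110839844, 251.79673767089844), 33.448890686035156) 60.4691460620611 [432.3076533  249.12579307] [591.24154358 406.26540926] [511.77459844 327.69560116]
h2 3416 ((338.42626953125, 201.0977020263672), 33.200469970703125) 60.52062261256731 [552.54879447 -57.74357639] [711.00870411  98.76776427] [631.77874929  20.51209394]
h3 3297 ((480.0, 245.44827270507812), 33.140777587890625) 60.72035987337813 [ 444.49793683 -403.8202031 ] [ 602.35107997 -243.42809661] [ 523.4245084  -323.62414986]
bowl [[761.26366873 194.17913009  50.        ]]
jar [[ 756.66993373 -189.85142969   80.        ]]
sponge [[790.70620166   9.00385489  30.        ]]
ring [[433.6828208  -27.70575377  70.        ]]
```

View pics/c0.png

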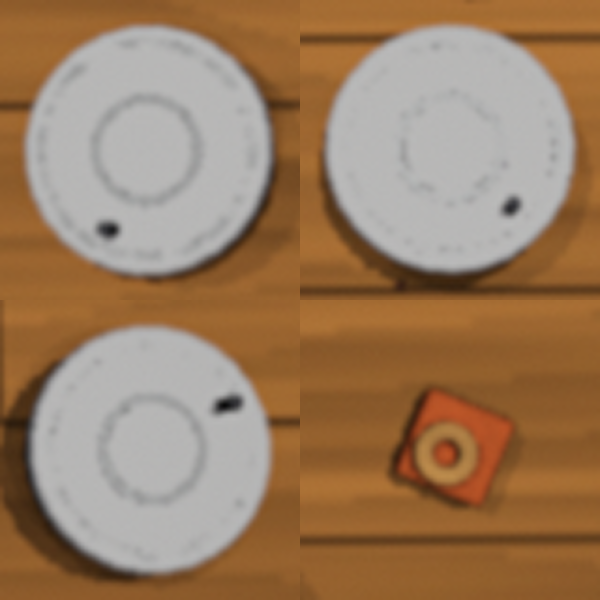

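The crop confirms three plain aluminium discs with dark pins (feet read below) and the wooden ring on its terracotta block. Next I'll work out the pins.

```bash
python3 - <<'E'
from h import *
z=load('t0')
C={1:((149,150),(107,230),172,212),2:((150,150),(212,206),299,162),3:((150,150),(228,104),441,206)}
for k,(c,p,u,v) in C.items():
    f=lambda q:((u+q[0]/3.75-.4),(v+q[1]/3.75-.4))
    h=world(z,[f(c)],60)[0]; P=world(z,[f(p)],72.5)[0]
    d=(P-h)[:2]; print(k,h.round(1),P.round(1),'r',np.hypot(*d).round(1),'ang',np.degrees(np.arctan2(d[1],d[0])).round(1))
print('ring',world(z,[(320+146/3.75-.4,244+154/3.75-.4)],70).round(1), world(z,[(320+452/3.75-.4-80,244+146/3.75-.4)],50).round(1))
E
```

```text
1 [512.2 326.2  60. ] [461.2 349.8  72.5] r 56.2 ang 155.1
2 [630.5  20.4  60. ] [592.8 -17.8  72.5] r 53.7 ang -134.6
3 [ 522.7 -322.1   60. ] [ 551.1 -370.2   72.5] r 55.9 ang -59.4
ring [[432.1 -24.2  70. ]] [[436.6 -29.8  50. ]]
```

```bash
python3 - <<'E'
from h import *
im=cv2.imread('pics/s0.png'); cv2.imwrite('pics/s0v.png',im)
E
```

```text
(no output)
```

View pics/s0.png

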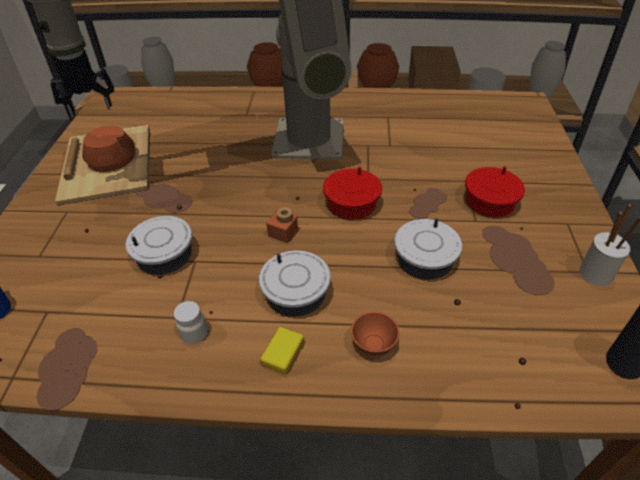

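Radii come out at 56, 54 and 56 mm against 55 expected, so the pins are trusted. I'll start with wheel 3, turning it anticlockwise with the shut fingers.

```bash
python3 -m jog '[[[0.65,-0.06,0.22,0,0,0,0],[0.65,-0.06,0.22,0,0,0,0],[0.65,-0.06,0.22,0,0,0,0],[0.65,-0.06,0.22,0,0,0,0],[0.65,-0.06,0.22,0,0,0,0],[0.65,-0.06,0.22,0,0,0,0],[0.65,-0.06,0.22,0,0,0,0],[0.65,-0.06,0.22,0,0,0,0],[0.65,-0.06,0.22,0,0,0,0],[0.65,-0.06,0.22,0,0,0,0],[0,0,0,0,0,-0.0164,0],[0,0,0,0,0,0,0]]]' 20
```

```text
time: 1.6
tool_pos: [533.7, -381.0, 120.4]
tcp_rot: [-179.9, 0.0, 30.7]
ft_force: [0.1, 0.6, 0.6]
finger_gap: -0.3
```

```bash
python3 -m jog '[[[-0.08,0,0.3,0,0,0,0],[0,0,0.3,0,0,0,0],[0,0,0.2,0,0,0,0],[0,0,0.16,0,0,0,0],[0,0,0,0,0,0,0],[0.04,0,0,0,0,0,0],[0.04,0,0,0,0,0,0],[0.04,0,0,0,0,0,0]]]'; python3 - <<'E'
from h import *
grab('wrist','w0')
E
```

```text
time: 2.6
tool_pos: [535.9, -380.7, 73.8]
tcp_rot: [180.0, -0.0, 30.7]
ft_force: [-0.4, -0.1, 0.5]
finger_gap: -0.1
```

View pics/w0.png

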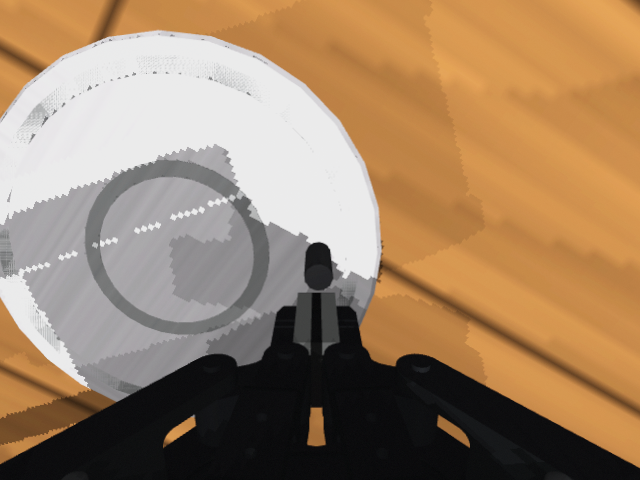

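The wrist view shows the pin at (318,270), straight ahead of the shut fingers at (316,300). Now pushing along the arc.

```bash
J='import json'; python3 -m jog '[[[0.05,0.01,0,0,0,-0.007,0],[0.05,0.01,0,0,0,-0.007,0],[0.056,0.014,0,0,0,-0.008,0],[0.056,0.014,0,0,0,-0.008,0],[0.08,0.019,0,0,0,-0.0115,0],[0.11,0.026,0,0,0,-0.0159,0]]]'; python3 -m jog '[[[0.11,0.026,0,0,0,-0.0159,0],[0.11,0.026,0,0,0,-0.0159,0],[0.11,0.026,0,0,0,-0.0159,0]]]';python3 -m jog '[[[0.11,0.026,0,0,0,-0.0159,0],[0.11,0.026,0,0,0,-0.0159,0],[0.11,0.026,0,0,0,-0.0159,0]]]'
```

```text
time: 3.4
tool_pos: [554.1, -371.7, 73.4]
tcp_rot: [180.0, 0.0, 51.5]
ft_force: [-0.2, 0.6, -1.2]
finger_gap: -0.1
time: 3.78
tool_pos: [566.4, -359.8, 73.4]
tcp_rot: [180.0, 0.0, 68.7]
ft_force: [-0.4, -1.1, 0.3]
finger_gap: 0.1
time: 4.15
tool_pos: [574.6, -345.0, 73.4]
tcp_rot: [180.0, 0.0, 85.8]
ft_force: [0.6, 1.0, 0.8]
finger_gap: -0.0
```

```bash
python3 -m jog '[[[0.11,0.026,0,0,0,-0.0159,0],[0.11,0.026,0,0,0,-0.0159,0],[0.11,0.026,0,0,0,-0.0159,0],[0.11,0.026,0,0,0,-0.0159,0]]]'; python3 -m jog '[[[0.11,0.026,0,0,0,-0.0159,0],[0.11,0.026,0,0,0,-0.0159,0],[0.11,0.026,0,0,0,-0.0159,0],[0.11,0.026,0,0,0,-0.0159,0],[0.11,0.026,0,0,0,-0.0159,0]]]'; python3 - <<'E'
from h import *
grab('wrist','w1')
E
```

```text
time: 4.65
tool_pos: [578.1, -322.8, 73.5]
tcp_rot: [180.0, 0.0, 108.7]
ft_force: [0.3, -0.2, -0.5]
finger_gap: -0.1
time: 5.28
tool_pos: [570.0, -296.0, 73.5]
tcp_rot: [180.0, 0.0, 137.4]
ft_force: [-0.5, 0.0, -1.0]
finger_gap: -0.4
```

View pics/w1.png

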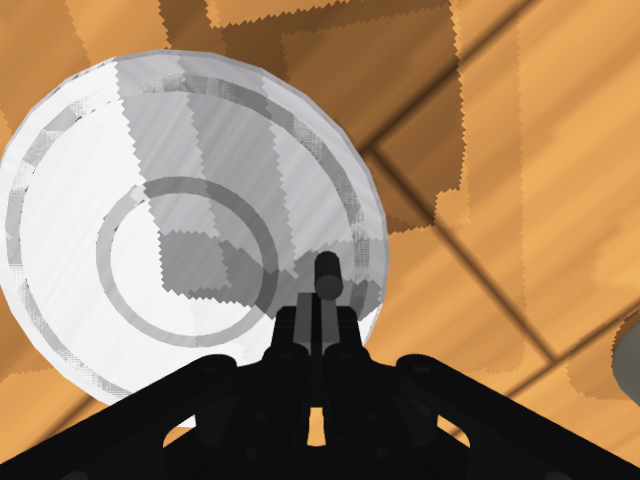

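Wheel 3 ran freely: about 1 N throughout, and its pin, now at (328,285), followed through about 105°. Next is wheel 2, turned clockwise.

```bash
python3 -m jog '[[[-0.1,0,-0.4,0,0,0,0],[0,0,-0.5,0,0,0,0],[0.51,0.727,0,0,0,0,0],[0.51,0.727,0,0,0,0,0],[0.51,0.727,0,0,0,0,0],[0.51,0.727,0,0,0,0,0],[0.51,0.727,0,0,0,0,0],[0.51,0.727,0,0,0,0,0],[0,0,0,0,0,0.0055,0],[0,0,0,0,0,0,0]]]'; python3 - <<'E'
from h import *
grab('wrist','w2'); grab('top','t1'); z=load('t1')
im=cv2.imread('pics/w2.png'); b=cv2.resize(cv2.imread('pics/t1.png')[160:320,160:560],(800,320)); cv2.imwrite('pics/m2.png',np.vstack([b,np.pad(im[180:430,:],((0,0),(80,80),(0,0)))]))
E
```

```text
time: 6.58
tool_pos: [610.5, -36.1, 119.6]
tcp_rot: [180.0, 0.1, 135.1]
ft_force: [-0.4, -0.6, -0.4]
finger_gap: 0.1
```

View pics/m2.png

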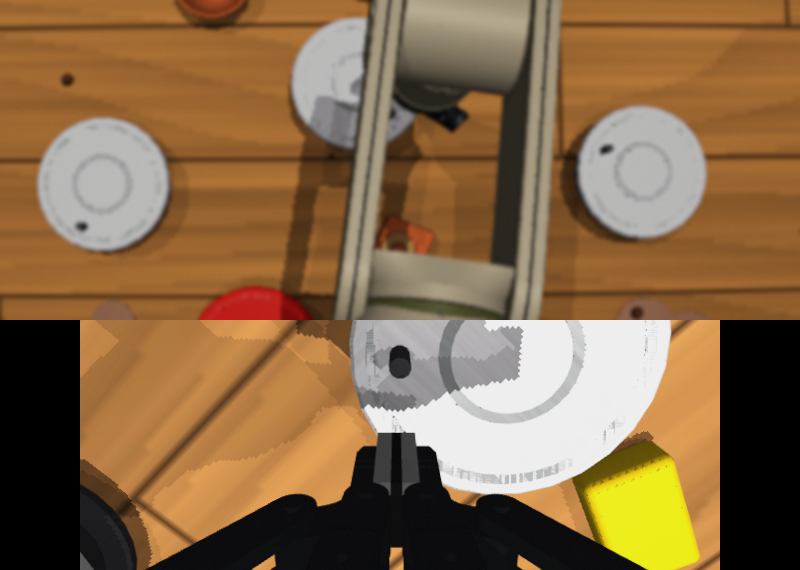

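Wheel 3's pin coasted on to about 57°, a turn of about 117°. Wheel 2's pin, at (400,362) in the mosaic, lines up with the fingers at (397,440). Lowering and pushing in small steps while watching the force.

```bash
python3 -m jog '[[[0,0,0.3,0,0,0,0],[0,0,0.3,0,0,0,0],[0,0,0.2,0,0,0,0],[0,0,0.12,0,0,0,0],[0.06,0,0,0,0,0,0],[0.06,0,0,0,0,0,0]]]'; python3 -m jog '[[[0.05,-0.01,0,0,0,0.007,0],[0.05,-0.01,0,0,0,0.007,0],[0.05,-0.01,0,0,0,0.007,0],[0.056,-0.014,0,0,0,0.008,0]]]';  python3 -m jog '[[[0.056,-0.014,0,0,0,0.008,0],[0.056,-0.014,0,0,0,0.008,0]]]'
```

```text
time: 7.42
tool_pos: [605.5, -31.2, 72.7]
tcp_rot: [180.0, 0.0, 135.2]
ft_force: [0.0, -0.1, -0.1]
finger_gap: -0.1
time: 7.92
tool_pos: [597.3, -24.9, 73.1]
tcp_rot: [179.9, 0.1, 124.7]
ft_force: [1.7, 0.3, -0.2]
finger_gap: 0.1
time: 8.18
tool_pos: [593.0, -21.0, 73.2]
tcp_rot: [179.9, 0.0, 118.9]
ft_force: [0.2, -0.1, -0.0]
finger_gap: 0.2
```

```bash
python3 -m jog '[[[0.08,-0.019,0,0,0,0.0115,0],[0.11,-0.026,0,0,0,0.0159,0],[0.11,-0.026,0,0,0,0.0159,0]]]'; python3 -m jog '[[[0.11,-0.026,0,0,0,0.0159,0],[0.11,-0.026,0,0,0,0.0159,0],[0.11,-0.026,0,0,0,0.0159,0],[0.11,-0.026,0,0,0,0.0159,0]]]';python3 -m jog '[[[0.11,-0.026,0,0,0,0.0159,0],[0.11,-0.026,0,0,0,0.0159,0],[0.11,-0.026,0,0,0,0.0159,0],[0.11,-0.026,0,0,0,0.0159,0]]]'
```

```text
time: 8.55
tool_pos: [583.7, -8.7, 73.1]
tcp_rot: [179.9, 0.0, 103.2]
ft_force: [0.8, 0.1, 0.7]
finger_gap: 0.0
time: 9.05
tool_pos: [576.7, 12.8, 73.1]
tcp_rot: [179.9, -0.0, 80.3]
ft_force: [0.1, 0.1, 0.2]
finger_gap: 0.2
time: 9.55
tool_pos: [578.7, 35.2, 73.1]
tcp_rot: [179.9, -0.0, 57.4]
ft_force: [0.2, 0.1, 0.2]
finger_gap: -0.5
```

```bash
python3 -m jog '[[[0.11,-0.026,0,0,0,0.0159,0],[0.11,-0.026,0,0,0,0.0159,0],[0.11,-0.026,0,0,0,0.0159,0],[0.11,-0.026,0,0,0,0.0159,0],[0.11,-0.026,0,0,0,0.0159,0]]]'; python3 -m jog '[[[-0.1,0,-0.4,0,0,0,0],[0,0,-0.5,0,0,0,0]]]'; python3 - <<'E'
from h import *
im,d=grab('wrist','w3'); z=load('w3'); 
# dark blob with height>68 = pin
K,D,E=z['K'],z['D'],z['E']
vv,uu=np.mgrid[0:480,0:640]; r=cv2.undistortPoints(np.stack([uu,vv],-1).reshape(-1,1,2).astype(float),K,D).reshape(-1,2)
P=((np.c_[r,np.ones(len(r))]*d.reshape(-1,1))@E[:3,:3].T+E[:3,3]).reshape(480,640,3)
m=(P[...,2]>66)&(P[...,2]<90)&(im.max(2)<80)&(d>60); n,l,s,c=cv2.connectedComponentsWithStats(m.astype(np.uint8))
for i in range(1,n):
    if s[i,4]>40:
        q=np.median(P[l==i],0); dd=q[:2]-[630.5,20.4]; print(c[i],s[i],q.round(1),np.hypot(*dd),np.degrees(np.arctan2(dd[1],dd[0])))
E
```

```text
time: 10.18
tool_pos: [593.0, 59.3, 73.2]
tcp_rot: [180.0, -0.1, 28.8]
ft_force: [0.5, -0.0, -0.7]
finger_gap: -0.2
time: 10.42
tool_pos: [587.4, 56.2, 118.8]
tcp_rot: [-180.0, 0.0, 29.2]
ft_force: [0.7, 0.5, 0.2]
finger_gap: 0.1
[314.8        208.86904762] [305 195  22  29 420] [615.6  71.9  84.8] 53.65336580622381 106.09843289171951
```

Wheel 2's pin moved from -134.6° to 106°, a clockwise turn of about 119°, with forces around 1 N, so it runs freely too. On to wheel 1.

```bash
python3 -m jog '[[[0.137,-0.83,0,0,0,0,0],[0.137,-0.83,0,0,0,0,0],[0.137,-0.83,0,0,0,0,0],[0.137,-0.83,0,0,0,0,0],[0.137,-0.83,0,0,0,0,0],[0.137,-0.83,0,0,0,0,0],[0.137,-0.83,0,0,0,0,0],[0.137,-0.83,0,0,0,0,0],[0,0,0,0,0,-0.025,0],[0,0,0,0,0,-0.025,0],[0,0,0,0,0,-0.025,0],[0,0,0,0,0,-0.025,0]]]'
```

```text
time: 11.98
tool_pos: [475.5, 373.5, 119.0]
tcp_rot: [179.9, -0.1, 65.4]
ft_force: [0.3, 0.5, 0.4]
finger_gap: 0.1
```

```bash
python3 -m jog '[[[0,-0.03,0.3,0,0,0,0],[0,0,0.3,0,0,0,0],[0,0,0.2,0,0,0,0],[0,0,0.12,0,0,0,0],[-0.06,0,0,0,0,0,0],[-0.06,0,0,0,0,0,0],[-0.04,0,0,0,0,0,0],[-0.03,0,0,0,0,0,0]]]'; python3 -m jog '[[[-0.03,0,0,0,0,0,0],[-0.03,0,0,0,0,0,0]]]';  python3 -m jog '[[[-0.04,-0.01,0,0,0,-0.0055,0],[-0.04,-0.01,0,0,0,-0.0055,0]]]';  python3 -m jog '[[[-0.04,-0.01,0,0,0,-0.0055,0],[-0.04,-0.01,0,0,0,-0.0055,0]]]'
```

```text
time: 12.98
tool_pos: [470.0, 365.4, 71.8]
tcp_rot: [180.0, -0.0, 65.0]
ft_force: [-0.8, 0.1, 0.4]
finger_gap: 0.1
time: 13.22
tool_pos: [468.5, 362.7, 71.4]
tcp_rot: [180.0, -0.0, 65.0]
ft_force: [-0.0, 0.4, -0.1]
finger_gap: -0.3
time: 13.48
tool_pos: [466.3, 359.9, 71.5]
tcp_rot: [180.0, -0.1, 69.1]
ft_force: [2.4, 3.9, -2.1]
finger_gap: -0.1
time: 13.72
tool_pos: [463.9, 356.1, 71.5]
tcp_rot: [180.0, -0.0, 73.0]
ft_force: [3.9, 3.9, -1.8]
finger_gap: -0.2
```

About 5.5 N, so wheel 1 binds. I'll continue gently.

```bash
for i in 1; do :; done; python3 -m jog '[[[-0.055,-0.012,0,0,0,-0.008,0],[-0.055,-0.012,0,0,0,-0.008,0]]]'; python3 -m jog '[[[-0.066,-0.015,0,0,0,-0.0095,0],[-0.066,-0.015,0,0,0,-0.0095,0],[-0.066,-0.015,0,0,0,-0.0095,0],[-0.066,-0.015,0,0,0,-0.0095,0],[-0.066,-0.015,0,0,0,-0.0095,0],[-0.066,-0.015,0,0,0,-0.0095,0]]]'
```

```text
time: 13.98
tool_pos: [461.2, 351.1, 71.5]
tcp_rot: [180.0, -0.0, 78.8]
ft_force: [3.9, 2.5, -1.6]
finger_gap: 0.2
time: 14.72
tool_pos: [455.7, 331.9, 71.7]
tcp_rot: [180.0, -0.0, 99.4]
ft_force: [1.6, 4.5, -0.4]
finger_gap: 0.3
```

```bash
python3 -m jog '[[[-0.066,-0.013,0,0,0,-0.0095,0],[-0.066,-0.013,0,0,0,-0.0095,0],[-0.066,-0.013,0,0,0,-0.0095,0],[-0.066,-0.013,0,0,0,-0.0095,0],[-0.066,-0.013,0,0,0,-0.0095,0],[-0.066,-0.013,0,0,0,-0.0095,0],[-0.066,-0.013,0,0,0,-0.0095,0],[-0.066,-0.013,0,0,0,-0.0095,0]]]'; python3 -m jog '[[[-0.066,-0.013,0,0,0,-0.0095,0],[-0.066,-0.013,0,0,0,-0.0095,0],[-0.066,-0.013,0,0,0,-0.0095,0],[-0.066,-0.013,0,0,0,-0.0095,0],[-0.066,-0.013,0,0,0,-0.0095,0],[-0.066,-0.013,0,0,0,-0.0095,0]]]'
```

```text
time: 15.72
tool_pos: [459.5, 305.6, 71.6]
tcp_rot: [-180.0, -0.1, 126.7]
ft_force: [-1.0, 3.1, 2.0]
finger_gap: 0.2
time: 16.48
tool_pos: [470.2, 288.5, 71.2]
tcp_rot: [-179.9, -0.1, 147.3]
ft_force: [-3.7, 2.6, 2.3]
finger_gap: -0.2
```

```bash
python3 -m jog '[[[-0.066,-0.013,0,0,0,-0.0095,0],[-0.066,-0.013,0,0,0,-0.0095,0],[-0.066,-0.013,0,0,0,-0.0095,0],[-0.066,-0.013,0,0,0,-0.0095,0],[-0.066,-0.013,0,0,0,-0.0095,0],[-0.066,-0.013,0,0,0,-0.0095,0],[-0.066,-0.013,0,0,0,-0.0095,0],[-0.066,-0.013,0,0,0,-0.0095,0]]]'; python3 -m jog '[[[0,0,0,0,0,0,0],[0.1,0,0,0,0,0,0],[0.1,0,-0.4,0,0,0,0],[0,0,-0.6,0,0,0,0],[0.6,0,-0.6,0,0,0,0],[0.6,0,-0.6,0,0,0,0],[0.6,0,-0.2,0,0,0,0]]]'; python3 - <<'E'
from h import *
grab('top','t2'); grab('wrist','w4'); print(telemetry.sense()['tool_pos'])
a=cv2.imread('pics/t2.png'); 
tile=lambda u,v:cv2.resize(a[v-40:v+40,u-40:u+40],(300,300),interpolation=cv2.INTER_CUBIC)
w=cv2.resize(cv2.imread('pics/w4.png'),(400,300))
cv2.imwrite('pics/m3.png',np.vstack([np.hstack([tile(212,252),tile(360,284)]),np.pad(w,((0,0),(0,200),(0,0)))]))
E
```

```text
time: 17.48
tool_pos: [492.2, 273.5, 70.6]
tcp_rot: [-179.9, -0.2, 174.6]
ft_force: [-4.7, -1.2, 2.1]
finger_gap: 0.2
time: 18.35
tool_pos: [394.9, 285.3, 195.7]
tcp_rot: [179.8, 0.3, 174.4]
ft_force: [-0.3, -0.4, -0.1]
finger_gap: -0.2
[393.53216559 285.55674444 194.893334  ]
```

View pics/m3.png

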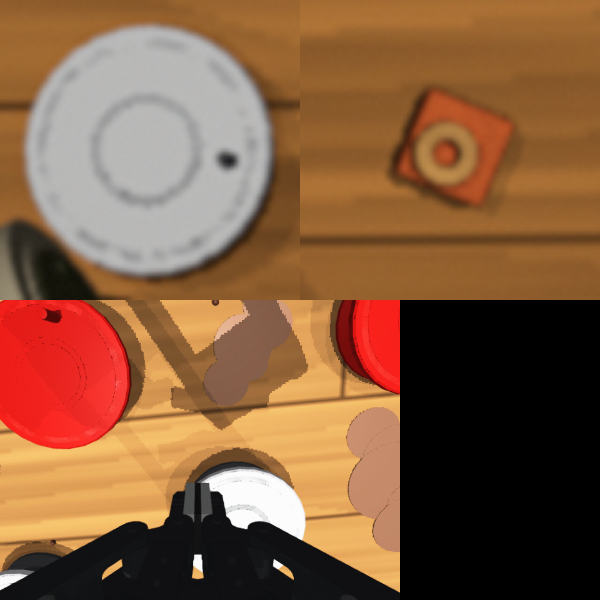

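Wheel 1's pin is now at crop (228,160), roughly -97°, a turn of about 108°. The ring still stands on its block. Next I'll work out the viewing geometry for measuring the ring and pin with the wrist camera.

```bash
python3 - <<'E'
from h import *
from scipy.spatial.transform import Rotation as R
z=load('w4'); s=telemetry.sense(); T=np.eye(4); T[:3,:3]=R.from_euler('xyz',s['tcp_rot'],degrees=True).as_matrix(); T[:3,3]=s['tool_pos']
X=np.linalg.inv(T)@z['E']; print(X.round(3)); 
for px in [(320,240),(320,150)]: print(px,(np.linalg.inv(T)@np.r_[world(z,[px],70)[0],1]).round(1))
t=load('t2'); p=world(t,[(232.4,254.3)],72.5)[0]; d=p[:2]-[512.2,326.2]; print('pin1',p.round(1),np.hypot(*d),np.degrees(np.arctan2(d[1],d[0])))
print(s['joint_pos'])
E
```

```text
[[ 0.00000e+00 -9.57000e-01 -2.91000e-01  7.47460e+01]
 [ 1.00000e+00  0.00000e+00  0.00000e+00 -1.70000e-02]
 [-0.00000e+00 -2.91000e-01  9.57000e-01 -1.44079e+02]
 [ 0.00000e+00  0.00000e+00  0.00000e+00  1.00000e+00]]
(320, 240) [-10.5   2.7 124.9   1. ]
(320, 150) [ 48.5   2.5 124.7   1. ]
pin1 [505.1 272.7  72.5] 53.93601107565014 -97.60917923288291
[ 2.98984806e+01 -9.59354820e+00  1.05935130e+02  3.00540727e-02
  8.33756166e+01 -5.46218154e+01]
```

```bash
python3 -m jog '[[[-0.16,-0.765,0,0,0,0,0],[-0.16,-0.765,0,0,0,0,0],[-0.16,-0.765,0,0,0,0,0],[-0.16,-0.765,0,0,0,0,0],[-0.16,-0.765,0,0,0,0,0],[-0.16,-0.765,0,0,0,0,0],[-0.16,-0.765,0,0,0,0,0],[-0.16,-0.765,0,0,0,0,0],[-0.16,-0.765,0,0,0,0,0],[0,0,0,0,0,0.026,1],[0,0,0,0,0,0.026,1],[0,0,0,0,0,0.026,1]]]'; python3 -m jog '[[[0,0,0.3,0,0,0.026,1],[0,0,0.3,0,0,0.026,1],[0,0,0.3,0,0,0.026,1],[0,0,0.3,0,0,0.026,1],[0,0,0.2,0,0,0.026,1],[0,0,0,0,0,0.026,1],[0,0,0,0,0,0,1]]]'; python3 - <<'E'
from h import *
grab('wrist','w5'); z=load('w5'); im,d=z['im'],z['d']; K,D,E=z['K'],z['D'],z['E']
vv,uu=np.mgrid[0:480,0:640]; r=cv2.undistortPoints(np.stack([uu,vv],-1).reshape(-1,1,2).astype(float),K,D).reshape(-1,2)
P=((np.c_[r,np.ones(len(r))]*d.reshape(-1,1))@E[:3,:3].T+E[:3,3]).reshape(480,640,3)
m=(abs(P[...,2]-70)<4)&(np.hypot(P[...,0]-432,P[...,1]+24)<40)&(im.max(2)>90)
q=P[m]; print(m.sum(),np.median(q[:,2]),q.min(0).round(1),q.max(0).round(1),((q.min(0)+q.max(0))/2).round(1))
print(cv2.minEnclosingCircle(q[:,:2].astype(np.float32)))
E
```

```text
time: 19.95
tool_pos: [433.1, -65.9, 192.0]
tcp_rot: [180.0, 0.1, 146.0]
ft_force: [-0.2, 0.1, 0.6]
finger_gap: 54.1
time: 20.82
tool_pos: [433.1, -65.7, 121.9]
tcp_rot: [180.0, 0.0, 90.2]
ft_force: [0.7, 0.3, 0.7]
finger_gap: 85.3
4497 70.31838133395786 [415.3 -45.3  66.1] [455.   -5.4  72.7] [435.1 -25.3  69.4]
((434.94683837890625, -25.552196502685547), 20.132909774780273)
```

View pics/w5.png

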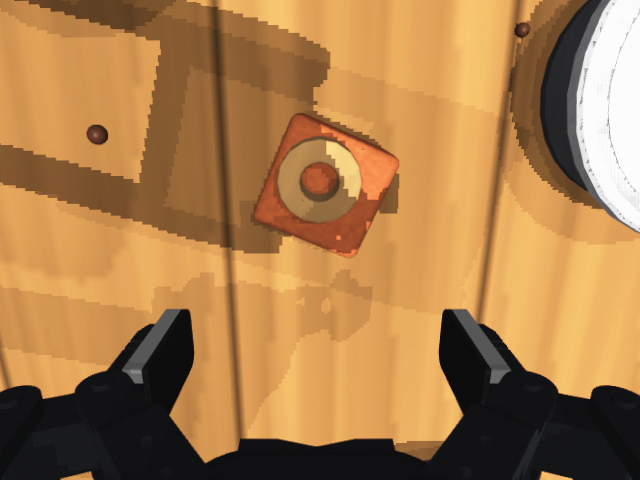

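The ring is at pixel (319,180), centred at (435.0,-25.4) with top at 70 and 40 mm across, all as given. The open fingers sit at columns 190 and 440, straddling it. Now grasping.

```bash
python3 -m jog '[[[0.4,0.02,0,0,0,0,1],[0.406,0.018,0,0,0,0,1],[0,0,0.5,0,0,0,1],[0,0,0.5,0,0,0,1],[0,0,0.3,0,0,0,1],[0,0,0.12,0,0,0,1],[0,0,0,0,0,0,1]]]' 25; python3 -m jog '[[[0,0,0,0,0,0,0.6],[0,0,0,0,0,0,0.4],[0,0,0,0,0,0,0.3],[0,0,0,0,0,0,0.2],[0,0,0,0,0,0,0.2],[0,0,0,0,0,0,0.2]]]'
```

```text
time: 21.75
tool_pos: [434.6, -25.1, 50.5]
tcp_rot: [-180.0, 0.0, 90.2]
ft_force: [0.4, -0.5, 0.8]
finger_gap: 85.6
time: 22.5
tool_pos: [435.0, -25.1, 51.1]
tcp_rot: [179.9, 0.0, 90.2]
ft_force: [-1.0, 0.5, 6.2]
finger_gap: 39.6
```

```bash
python3 -m jog '[[[0,0,-0.2,0,0,0,0.2],[0,0,-0.5,0,0,0,0.2],[0,0,-0.7,0,0,0,0.2],[0.857,0.234,-0.08,0,0,0,0.2],[0.857,0.234,0,0,0,0,0.2],[0.857,0.234,0,0,0,0,0.2],[0.857,0.234,0,0,0,0,0.2],[0.857,0.234,0,0,0,0,0.2],[0.857,0.234,0,0,0,0,0.2],[0,0,0,0,0,0,0.2],[0,0,0,0,0,0,0.2]]]'; python3 - <<'E'
from h import *
grab('wrist','w6'); z=load('w6'); im,d=z['im'],z['d']; K,D,E=z['K'],z['D'],z['E']
print(telemetry.sense()['tool_pos'])
vv,uu=np.mgrid[0:480,0:640]; r=cv2.undistortPoints(np.stack([uu,vv],-1).reshape(-1,1,2).astype(float),K,D).reshape(-1,2)
P=((np.c_[r,np.ones(len(r))]*d.reshape(-1,1))@E[:3,:3].T+E[:3,3]).reshape(480,640,3)
for lo,hi in [(64,90),(83,88)]:
    m=(P[...,2]>lo)&(P[...,2]<hi)&(np.hypot(P[...,0]-505,P[...,1]-272)<20); q=P[m]
    print(m.sum(),np.argwhere(m).mean(0)[::-1],np.median(q,0).round(1),q.min(0).round(1),q.max(0).round(1),cv2.minEnclosingCircle(q[:,:2].astype(np.float32)))
m=(abs(P[...,2]-60)<3)&(np.hypot(P[...,0]-512,P[...,1]-326)<90)&(im.min(2)>60); q=P[m]; print('disc',q.min(0),q.max(0))
E
```

```text
time: 23.88
tool_pos: [503.5, 232.0, 124.3]
tcp_rot: [-180.0, 0.0, 90.2]
ft_force: [-0.2, -0.6, -0.5]
finger_gap: 39.3
[503.54869658 231.56374039 124.29370271]
522 [324.06704981 183.54597701] [507.9 273.8  85.1] [503.1 267.8  64.1] [512.7 277.4  87.5] ((507.9373779296875, 272.4404296875), 5.019045352935791)
399 [324.31328321 186.48370927] [507.9 272.7  85.4] [503.1 267.8  83.2] [512.7 277.3  87.5] ((507.9217224121094, 272.4425354003906), 5.012659549713135)
disc [435.56115833 246.96368346  57.01731297] [595.25321149 352.26310203  62.99953447]
```

View pics/w6.png

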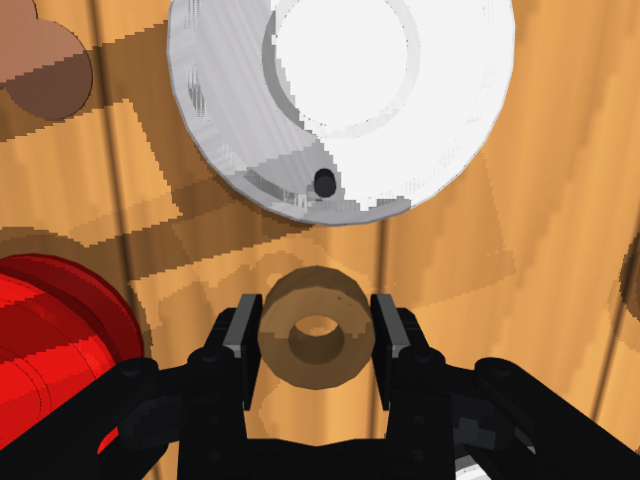

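The pin is at pixel (324,184), world (507.9,272.4), and its 5.0 mm radius fits. The ring is held level at (316,335). I'll measure the ring's position in the hand.

```bash
python3 - <<'E'
from h import *
z=load('w6'); im,d=z['im'].astype(int),z['d']; K,D,E=z['K'],z['D'],z['E']
vv,uu=np.mgrid[0:480,0:640]; r=cv2.undistortPoints(np.stack([uu,vv],-1).reshape(-1,1,2).astype(float),K,D).reshape(-1,2)
P=((np.c_[r,np.ones(len(r))]*d.reshape(-1,1))@E[:3,:3].T+E[:3,3]).reshape(480,640,3)
m=(P[...,2]>115)&(im[...,0]-im[...,2]>25)&(uu>245)&(uu<390)&(vv>255)&(vv<400); q=P[m]
zt=np.percentile(q[:,2],90); print(m.sum(),zt); t=q[q[:,2]>zt-3]; print(t.min(0),t.max(0),cv2.minEnclosingCircle(t[:,:2].astype(np.float32)))
A=np.c_[t[:,:2]-t[:,:2].mean(0),np.ones(len(t))]; print('slope',np.linalg.lstsq(A,t[:,2],rcond=None)[0])
E
```

```text
10939 144.014374742603
[484.99112397 212.25509845 141.01495147] [524.49285215 306.48055111 267.22979331] ((504.31787109375, 259.3678283691406), 47.1132926940918)
slope [-3.81281888e-03  4.72533405e-01  1.44411387e+02]
```

```bash
python3 - <<'E'
from h import *
z=load('w6'); im,d=z['im'].astype(int),z['d']; K,D,E=z['K'],z['D'],z['E']
vv,uu=np.mgrid[0:480,0:640]; r=cv2.undistortPoints(np.stack([uu,vv],-1).reshape(-1,1,2).astype(float),K,D).reshape(-1,2)
P=((np.c_[r,np.ones(len(r))]*d.reshape(-1,1))@E[:3,:3].T+E[:3,3]).reshape(480,640,3)
m=(P[...,2]>140)&(P[...,2]<148)&(im[...,0]-im[...,2]>25)&(uu>245)&(uu<390)&(vv>255)&(vv<400); t=P[m]
print(len(t),np.median(t[:,2]),t.min(0),t.max(0),cv2.minEnclosingCircle(t[:,:2].astype(np.float32)))
A=np.c_[t[:,:2]-t[:,:2].mean(0),np.ones(len(t))]; print('slope',np.linalg.lstsq(A,t[:,2],rcond=None)[0])
E
```

```text
8072 143.3295342061063 [484.99112397 212.25509845 140.00765862] [524.40084414 251.99877937 147.54856695] ((504.65594482421875, 230.1511993408203), 21.870248794555664)
slope [-1.11552149e-03 -7.11185236e-03  1.43211203e+02]
```

The ring in hand is at (504.7,232.1), level, with its underside at z about 123.3. Moving over the pin and lowering, checking the force.

```bash
python3 -m jog '[[[0.3,0.034,0,0,0,0,0.2],[0.306,0.034,0,0,0,0,0.2],[0.2,0,0,0,0,0,0.2],[0,0,0.3,0,0,0,0.2],[0,0,0.3,0,0,0,0.2],[0,0,0,0,0,0,0.2]]]'; python3 -m jog '[[[0,0,0.1,0,0,0,0.2],[0,0,0.1,0,0,0,0.2],[0,0,0,0,0,0,0.2]]]'
```

```text
time: 24.68
tool_pos: [505.3, 271.5, 91.4]
tcp_rot: [-179.7, 0.1, 90.2]
ft_force: [-0.5, 0.4, 0.7]
finger_gap: 39.2
time: 25.05
tool_pos: [506.9, 272.4, 84.0]
tcp_rot: [-180.0, 0.0, 90.2]
ft_force: [-0.0, -0.3, 0.1]
finger_gap: 39.1
```

```bash
python3 -m jog '[[[0,0,0.08,0,0,0,0.2],[0,0,0.08,0,0,0,0.2],[0,0,0,0,0,0,0.2]]]'
```

```text
time: 25.42
tool_pos: [506.8, 272.5, 75.8]
tcp_rot: [-180.0, 0.0, 90.2]
ft_force: [0.1, 0.4, 0.0]
finger_gap: 39.3
```

No force with the bore already over the pin's tip. Lowering the last 13 mm.

```bash
python3 -m jog '[[[0,0,0.08,0,0,0,0.2],[0,0,0.08,0,0,0,0.2],[0,0,0.06,0,0,0,0.2],[0,0,0.04,0,0,0,0.2],[0,0,0,0,0,0,0.2]]]'
```

```text
time: 26.05
tool_pos: [507.0, 272.6, 63.1]
tcp_rot: [-180.0, 0.0, 90.2]
ft_force: [0.1, 1.4, -0.9]
finger_gap: 39.5
```

```bash
python3 -m jog '[[[0,0,0,0,0,0,0.52],[0,0,0,0,0,0,0.6],[0,0,0,0,0,0,0.7],[0,0,0,0,0,0,0.7],[0,0,-0.2,0,0,0,0.7],[0,0,-0.5,0,0,0,0.7],[0,0,-0.5,0,0,0,0.7],[-0.8,0,0,0,0,0,0.7],[0,0,0,0,0,0,0.7],[0,0,0,0,0,0,0.7]]]'; python3 - <<'E'
from h import *
grab('wrist','w7'); grab('top','t3'); z=load('w7'); im,d=z['im'].astype(int),z['d']; K,D,E=z['K'],z['D'],z['E']
vv,uu=np.mgrid[0:480,0:640]; r=cv2.undistortPoints(np.stack([uu,vv],-1).reshape(-1,1,2).astype(float),K,D).reshape(-1,2)
P=((np.c_[r,np.ones(len(r))]*d.reshape(-1,1))@E[:3,:3].T+E[:3,3]).reshape(480,640,3)
n=np.hypot(P[...,0]-507.9,P[...,1]-272.4)
m=(abs(P[...,2]-80)<3)&(n<35)&(im[...,0]-im[...,2]>25); t=P[m]
print('ring',len(t),np.median(t[:,2]),(t.min(0)+t.max(0))/2,cv2.minEnclosingCircle(t[:,:2].astype(np.float32)))
A=np.c_[t[:,:2]-t[:,:2].mean(0),np.ones(len(t))]; print('slope',np.linalg.lstsq(A,t[:,2],rcond=None)[0][:2])
m=(P[...,2]>82.7)&(P[...,2]<88)&(n<20)&(im.max(2)<90); t=P[m]; print('pin',len(t),(t.min(0)+t.max(0))/2)
a=cv2.imread('pics/t3.png')[100:320,160:540]
cv2.imwrite('pics/m4.png',np.hstack([cv2.resize(cv2.imread('pics/w7.png'),(400,300)),cv2.resize(a,(400,300))]))
E
```

```text
time: 27.3
tool_pos: [507.4, 232.8, 123.7]
tcp_rot: [180.0, -0.0, 90.1]
ft_force: [0.2, -0.3, 1.2]
finger_gap: 59.5
ring 4772 80.25687984462185 [507.93457694 272.32410349  79.95492197] ((507.8701477050781, 272.28692626953125), 19.941564559936523)
slope [-0.00112672 -0.00256289]
pin 395 [508.13519541 272.40875778  85.46462496]
```

View pics/m4.png

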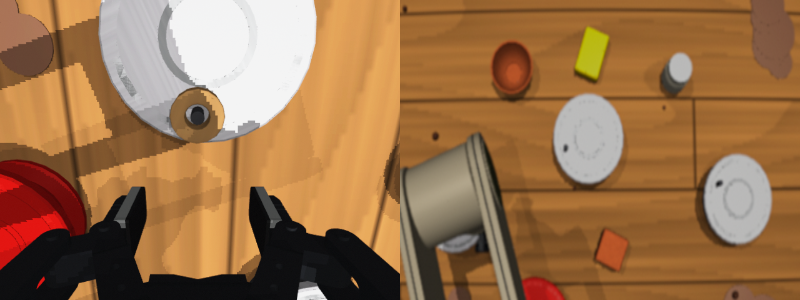

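The ring lies flat around the pin at wrist (197,116), with its top at 80.3 mm and the offset from the pin about 0.2 mm. The bowl, sponge and jar are still in place and the gripper is clear. Handing in.

```bash
python3 -c "
from bench import job; print(job.hand_in())"
```

```text
the job is handed in; nothing more can be done
None
```

I tried all three wheels by their pins, slipped the ring over the pin of the left wheel (the one that binds), let go and handed the job in at about 27 s. Hand-in gives no verdict.

| Wheel | Turn | Force felt | Result |
|---|---|---|---|
| Right (3) | about 117° anticlockwise | about 1 N | runs freely; coasted on about 12° |
| Middle (2) | about 119° clockwise | up to 1.7 N | runs freely |
| Left (1) | about 108° anticlockwise | 4–6 N steadily while moving | binds |

- **Ring:** in the last wrist-camera check it was level on the left wheel's disc. Its top was 80.3 mm above the table (80 expected), its slope was under 0.003, and its centre was about 0.2 mm from the pin's axis.
- **Order and surroundings:** the ring stayed on its block until all three wheels had been turned. The last top view shows the bowl, jar and sponge where they were, and the gripper was clear of everything. I never touched the red look-alikes.
- **One disagreement:** the top camera's positions were about 3 mm off the wrist camera's for the ring and the left pin. I used the wrist readings for the grasp and the placing.
- **Not measured:** forces were read only at the end of each move, so brief peaks in between would not show.

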